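Start the heated stirrer: power, stir, heat

TASK

Start up the heated magnetic stirrer that has the covered steel beaker standing on it: with a fingertip, lightly press the far half of its power switch (the wide rocker on the left), then of its stir switch (the middle rocker), then of its heat switch (the rocker on the right), so that each rocks right over and stays on. Keep to that order, since the beaker must not be heated before it is being stirred, and finish with all three on. Speed and temperature are already set, so leave the knobs as they are, leave the empty stirrer switched off, and do not move the beaker or the other things on the bench.

Things in the scene. Friction and masses are not known exactly. Their poses are not given: they have to be found in the camera images.
- busy_stirrer: The stirrer to start, the one with the beaker (fixed). White housing 290 deep (x) x 160 wide (y) mm; square white plate at the far end, top 95 mm above the bench, near edge 138 mm behind the housing's near edge. Origin: centre of the footprint, on the bench; x away from the user's side (where the panel is), y to the left seen from there, z up.
- busy_panel (a point): Middle of the near (lower) edge of the busy stirrer's grey control panel, 40 mm high. The panel rises away from the user at 0.314 rad to 79 mm. Up its slope: knobs 35 mm from this edge, black rocker switches (29 mm long, standing 7 to 11 mm off the panel) 85 mm from it, left to right at y = +50, 0, -50 mm; beyond them flat panel.
- idle_stirrer: A second stirrer of the same make, size, frame and layout beside it, its plate empty (fixed); it stays off.
- busy_power (a joint): Power switch of the busy stirrer: wide rocker, 28 mm, on the left (+y). Stiff rocker: 0 = off (far half up), 0.34 rad = fully on (far half down, at its stop); it stays where it is left. Its far half gives way at about 3 to 4 N and goes down about 3 mm; the whole switch also gives 1 mm per 4.5 N in the panel (4 mm at most) and springs back.
- busy_power_press (a point): Where to press the busy stirrer's power switch: on the face of the far half, mid width, 9 mm from the pivot and 5.5 mm from the far end. Moves with the switch (about 3 mm lower when on). Its x runs up the slope away from the user, y to the left along the pivot, z out of the panel.
- busy_stir (a joint): Stir switch of the busy stirrer: narrow rocker, 19 mm, in the middle, behind the speed knob. Stiff rocker: 0 = off (far half up), 0.34 rad = fully on (far half down, at its stop); it stays where it is left. Its far half gives way at about 3 to 4 N and goes down about 3 mm; the whole switch also gives 1 mm per 4.5 N in the panel (4 mm at most) and springs back.
- busy_stir_press (a point): Where to press the busy stirrer's stir switch: on the face of the far half, mid width, 9 mm from the pivot and 5.5 mm from the far end. Moves with the switch (about 3 mm lower when on). Its x runs up the slope away from the user, y to the left along the pivot, z out of the panel.
- busy_heat (a joint): Heat switch of the busy stirrer: narrow rocker, 19 mm, on the right (-y), behind the temperature knob. Stiff rocker: 0 = off (far half up), 0.34 rad = fully on (far half down, at its stop); it stays where it is left. Its far half gives way at about 3 to 4 N and goes down about 3 mm; the whole switch also gives 1 mm per 4.5 N in the panel (4 mm at most) and springs back.
- busy_heat_press (a point): Where to press the busy stirrer's heat switch: on the face of the far half, mid width, 9 mm from the pivot and 5.5 mm from the far end. Moves with the switch (about 3 mm lower when on). Its x runs up the slope away from the user, y to the left along the pivot, z out of the panel.
- idle_power (a joint): Power switch of the idle stirrer: 0 = off, 0.34 rad = on. Leave it off.
- idle_stir (a joint): Stir switch of the idle stirrer: 0 = off, 0.34 rad = on. Leave it off.
- idle_heat (a joint): Heat switch of the idle stirrer: 0 = off, 0.34 rad = on. Leave it off.
- busy_speed_mark (a point): Outer end of the white pointer line on top of the busy stirrer's speed knob (26 mm across, 16 mm tall, in front of the stir switch), 12 mm from its axis; shows where the knob is set. Not to be turned.
- busy_temp_mark (a point): Outer end of the white pointer line on top of the busy stirrer's temperature knob (36 mm across, 18 mm tall, in front of the heat switch), 12 mm from its axis; shows where the knob is set. Not to be turned.
- idle_speed_mark (a point): Outer end of the white pointer line on top of the idle stirrer's speed knob (26 mm across, 16 mm tall, in front of the stir switch), 12 mm from its axis; shows where the knob is set. Not to be turned.
- idle_temp_mark (a point): Outer end of the white pointer line on top of the idle stirrer's temperature knob (36 mm across, 18 mm tall, in front of the heat switch), 12 mm from its axis; shows where the knob is set. Not to be turned.
- busy_plate (a point): Centre of the top of the busy stirrer's plate (145 x 145 mm), 95 mm above the bench, 66 mm beyond the stirrer's centre.
- beaker: Straight steel beaker with a glass cover, 68 mm diameter (82 mm over the cover), 92 mm tall, loose on the busy stirrer's plate near its centre. Origin: centre of its underside, z up its axis. Not to be moved.
- wash_bottle: White plastic wash bottle with a bent spout, 70 mm diameter, 208 mm tall, spout reaching 71 mm out along its x; loose on the bench at one side. Origin under its centre. Not to be moved.
- reagent_bottle: Amber glass bottle with a black cap, 68 mm diameter, 145 mm tall, loose on the bench at one side. Origin under its centre. Not to be moved.
- tip_box: Closed box of pipette tips, 84 x 122 mm, 62 mm tall, loose on the bench at one side. Origin under its centre. Not to be moved.

How it is judged (in metres and radians):
On the way, in this order (a step that is already met when the one before it is completed fails the run):
1. the power switch of the stirrer with the beaker is rocked fully on (value of joint busy_power above 0.29 rad), for 0.1 s.
2. the stir switch of the stirrer with the beaker is rocked fully on (value of joint busy_stir above 0.29 rad), for 0.1 s.
3. the heat switch of the stirrer with the beaker is rocked fully on (value of joint busy_heat above 0.29 rad), for 0.1 s.
At the end, for the whole second after the job is handed in: All three switches of the stirrer with the beaker are fully on (over 0.29 of 0.34 rad), those of the idle one off (under 0.1 rad); knob pointer ends moved under 6 mm; the beaker upright on its plate, moved under 10 mm; the other things moved under 20 mm (value of joint each of busy_power, busy_stir, busy_heat above 0.29 rad and value of joint each of idle_power, idle_stir, idle_heat below 0.1 rad and distance of each of busy_speed_mark, busy_temp_mark, idle_speed_mark, idle_temp_mark from where it was at the start of the episode below 0.006 m and horizontal distance between beaker and busy_plate below 0.035 m and distance of beaker from where it was at the start of the episode below 0.01 m and angle between beaker's own z axis and vertical below 0.1 rad and linear speed of beaker below 0.02 m/s and distance of each of wash_bottle, reagent_bottle, tip_box from where it was at the start of the episode below 0.02 m); the robot touches nothing.
It fails at once if stirring is switched on before the power, or heat before the stirring ((value of joint busy_stir above 0.2 rad and value of joint busy_power below 0.14 rad) or (value of joint busy_heat above 0.2 rad and value of joint busy_stir below 0.14 rad)).
It fails at once if the idle stirrer is switched on (value of joint any of idle_power, idle_stir, idle_heat above 0.2 rad).
It fails at once if a knob is turned (pointer end moved more than 6 mm) (distance of any of busy_speed_mark, busy_temp_mark, idle_speed_mark, idle_temp_mark from where it was at the start of the episode above 0.006 m).
It fails at once if a stirrer is pressed hard, not lightly (over 30 N) (contact force between any of busy_stirrer, idle_stirrer and the fingers above 30 N or contact force between any of busy_stirrer, idle_stirrer and the arm above 30 N).
It fails at once if the beaker is shifted more than 10 mm, or another thing more than 20 mm, or one is lifted or tipped (distance of beaker from where it was at the start of the episode above 0.01 m or distance of any of wash_bottle, reagent_bottle, tip_box from where it was at the start of the episode above 0.02 m or angle between any of wash_bottle, reagent_bottle, tip_box, beaker's own z axis and vertical above 0.15 rad).
It also fails if it takes over 42 s, if anything falls off the work surface, if the arm or the gripper's body presses on something with over 40 N, if the wrist force passes 120 N, or if a joint passes its speed limit or range.

ROBOT

A 6-joint arm with a two-finger parallel gripper is mounted at the origin on the work surface. World frame = base frame: x ahead of the robot, y to its left, z up, the work surface at z = 0. Lengths are in mm, angles in rad, forces in N, time in s.
With the tool pointing down it reaches from about 375 to 975 mm from the base axis. Payload 3.8 kg.
Tool frame: the origin (TCP) lies midway between the tips of the shut fingers; the grasp point (between the pads) lies r.tcp_to_grasp behind it (r.tcp_to_grasp is the distance from the TCP to the grasp point, in mm); z points along the fingers, y is the line along which they close (so a half turn about z gives the same grasp; the last joint's range is limited). The gripper opens to 88 mm and grips with 3 to 60 N. Pads are 18 mm wide; open, the fingers measure 123 mm over their backs; the gripper's body (75 mm by 187 mm) begins 45 mm behind the grasp point.
Start: joints at [1.108, 0.264, 1.604, -0, 1.274, -0.037], TCP at [278.806, 614.724, 238.706] pointing down, gripper open.
Joint ranges: [-2.63, 2.63], [-0.94, 2.18], [0.31, 2.57], [-1.31, 4.45], [0, 2.66], [-2.55, 2.55]. Speed limits (rad/s): [2.57, 2.57, 3.14, 3.14, 3.14, 3.14].

INTERFACE

Orientations are given as a unit quaternion [x, y, z, w].
In Python, from bench import r, claw, status, eyes gives the robot as it stands. The module is installed in compiled form; this text tells all that it offers. Calls block until the motion is done:
- r.move_to(position, orientation): joint-space move of the TCP to a pose.
- r.servo_line(position, vel=150, frame=None, max_force=None): straight line of the TCP; frame=None keeps the orientation; vel is the mean speed in mm/s. With max_force (N) it stops when the force on the tool has changed by that much, and returns True; else False.
- r.set_joints(angles): joint-space move.
- claw.set_gripper(opening, force=None): finger opening in mm; force is the grip in N (None keeps the last); returns when the fingers have stopped.
- r.sleep(seconds).
- r.solve_ik(position, orientation): joint angles nearest the present ones, or None.
- status.get_state(): the state.
- eyes.read_camera(name): name is "side" or "top"; returns a dict with "img" (384x512x3 uint8, red, green, blue), "fov_y" (degrees; the focal length in pixels is half the picture's height over the tangent of half this angle, whatever the lens; pixels are square), "cx", "cy" (the principal point, pixels), "eye" and "rotation" of the camera in the world. Camera axes: x right, y down, z forward; pixel columns grow to the right and rows downward; lengths in mm; the calibration is good to about 2 mm. A picture is of the moment at which its call begins. There is no depth.
A pose or a line that the arm cannot do raises r.PlanningError and nothing moves.
- r.sign_off(): hands the job in; it is judged then, once.
Trained networks look in a picture, given as the dict that the camera call returned (one of the last four; its "shot" number tells which), for a name from the list of things; names that differ only in an ending like _2 or _b are one class to them, and where a whole thing is asked for, a point or a joint stands for the part that bears it (a point fixed in the world has none). Each returns a list of dicts, best first, with "p" (0 to 1); they miss things now and then, are a little off and sometimes report something else, mostly with a low value. They report only what shows in the picture. A call takes as long as a camera call.
- eyes.boxes_of(name, picture): "point" ([row, column] in pixels, amid what is visible of it).
- eyes.trace(name, picture): "region" (384x512 bool, what is visible of it) and "point" ([row, column] in pixels, amid what is visible of it).
The state is a dict: "t": time; "q": joint angles; "qd": joint speeds; "joint_torque": joint torques, N m; "position": TCP position; "eef_rot": TCP orientation; "force": force on the tool from outside, world axes, zero at the start; "ft_torque": the same for the moment, N m; "width": finger opening in mm; "finger_force": force on a finger pad.
Only numpy, scipy, OpenCV 4.12 (cv2) and the standard library are available. Lean on these libraries where they do the work, as an engineer would, in place of code of your own. Each camera call takes 0.05 s, during which the arm holds its last target. There are 200 camera calls.

## Working session

There is one attempt and no reset: what is moved stays moved. The work goes in short steps, each a Python script; the robot and the scene stay as the last script left them, time stands still between calls to the robot, and variables do not carry over. Pictures are saved under pics/ and viewed, at most 10 in all, crops included, and the job is handed in when it is done.

```bash
mkdir -p pics
python3 - <<'E'
from bench import r,claw,status,eyes
import cv2,pickle
import numpy as np
P={}
for n in("top","side"):
    p=eyes.read_camera(n);P[n]=p
    cv2.imwrite(f"pics/{n}.png",cv2.cvtColor(p["img"],cv2.COLOR_RGB2BGR))
    print(n,p["fov_y"],p["cx"],p["cy"],np.round(p["eye"],1).tolist(),np.round(p["rotation"],3).tolist())
    for k in["busy_stirrer","idle_stirrer","busy_panel","busy_power_press","busy_stir_press","busy_heat_press","busy_speed_mark","busy_temp_mark","busy_plate","beaker"]:
        print(k,[(np.round(d["point"],1).tolist(),round(d["p"],2)) for d in eyes.boxes_of(k,p)][:4])
pickle.dump(P,open("P.pkl","wb"))
s=status.get_state();print(s["t"],s["eef_rot"],s["force"],r.tcp_to_grasp)
E
```

```text
top 53.38467236389235 251.15078731313517 190.81480569529953 [312.9, -11.1, 1339.6] [-0.693, 0.716, -0.051, 0.067]
busy_stirrer [([196.4, 217.5], 0.74), ([222.4, 226.5], 0.62), ([156.7, 370.8], 0.16)]
idle_stirrer [([168.9, 293.6], 0.85)]
busy_panel [([200.3, 220.7], 0.76), ([206.9, 197.5], 0.62)]
busy_power_press [([202.6, 302.0], 0.5), ([222.4, 139.3], 0.33), ([197.7, 217.2], 0.25), ([209.7, 228.8], 0.22)]
busy_stir_press []
busy_heat_press []
busy_speed_mark [([220.3, 214.7], 0.42)]
busy_temp_mark [([223.4, 227.5], 0.62), ([201.5, 302.6], 0.38)]
busy_plate [([196.6, 217.2], 0.76)]
beaker [([158.9, 211.1], 0.59)]
side 42.16891325255435 245.46698384728512 199.8752795636628 [-351.7, -1044.7, 941.9] [0.824, -0.303, 0.155, -0.453]
busy_stirrer [([189.6, 225.8], 0.61), ([221.8, 298.1], 0.56)]
idle_stirrer [([212.1, 295.8], 0.77), ([184.4, 214.9], 0.62)]
busy_panel [([189.1, 225.8], 0.89)]
busy_power_press [([198.9, 208.1], 0.66), ([180.3, 207.1], 0.43)]
busy_stir_press []
busy_heat_press [([180.4, 203.6], 0.58), ([192.4, 220.1], 0.47), ([215.0, 295.2], 0.16)]
busy_speed_mark [([195.5, 200.3], 0.43)]
busy_temp_mark [([197.9, 210.1], 0.47)]
busy_plate [([187.2, 230.5], 0.58)]
beaker [([155.2, 244.5], 0.69)]
1.1 [ 2.11273675e-01  9.77426945e-01 -2.32327192e-05 -1.80299796e-05] [0.72106054 0.45711847 0.22507219] 18.700000000000003
```

View pics/top.png

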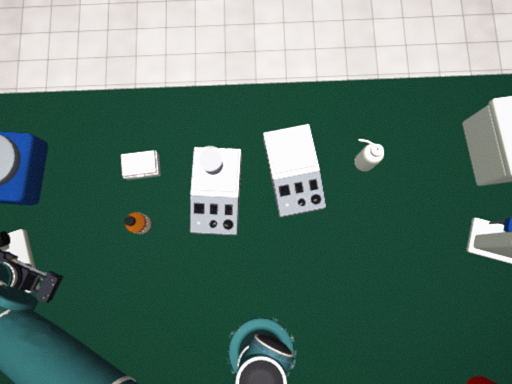

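View pics/side.png

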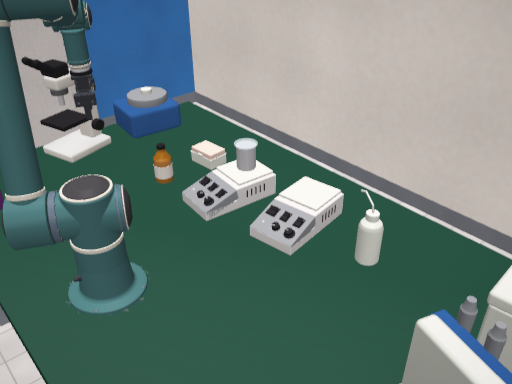

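Run:
```python
import cv2
a=cv2.imread("pics/top.png")[120:250,150:350];b=cv2.imread("pics/side.png")[130:260,170:350]
a=cv2.resize(a,(800,520),interpolation=cv2.INTER_CUBIC);cv2.imwrite("pics/topc.png",a)
b=cv2.resize(b,(792,572),interpolation=cv2.INTER_CUBIC);cv2.imwrite("pics/sidec.png",b)
```

```text
(no output)
```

View pics/topc.png

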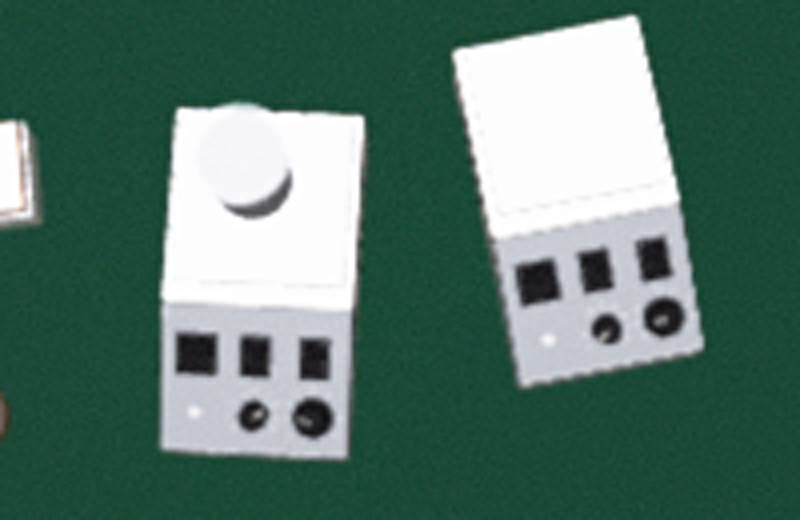

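View pics/sidec.png

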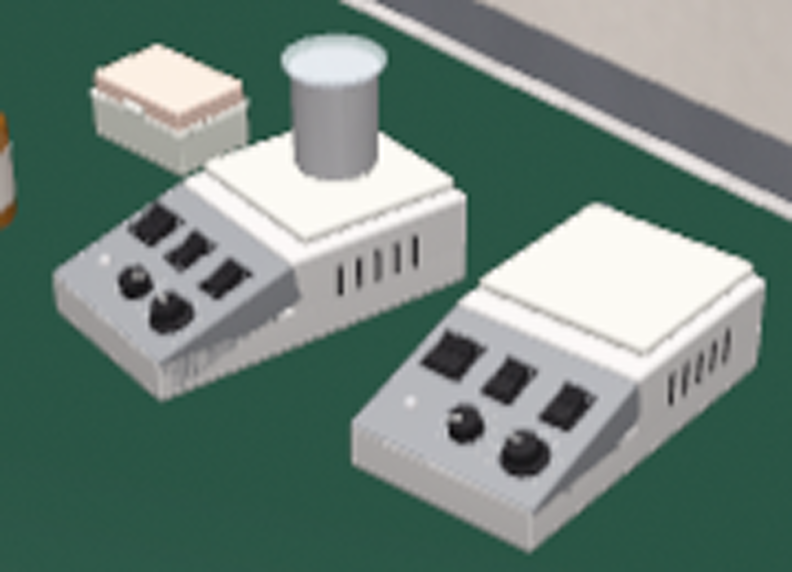

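The top view shows the busy stirrer (beaker on its plate) at about columns 190-241, rows 147-235, with its black rockers near row 209 at columns 199, 214 and 229. The idle stirrer is to its right, around column 295. The side view agrees: the busy stirrer is the left one, rockers at about (208,181), (213,187) and (222,193). I'll fit its pose from the dark blobs and corners in both cameras.

```bash
cat > fit.py <<'E'
import numpy as np,cv2,pickle
from scipy.spatial.transform import Rotation as R
from scipy.optimize import least_squares
P=pickle.load(open("P.pkl","rb"))
def proj(p,X):
    f=192/np.tan(np.radians(p["fov_y"])/2)
    c=R.from_quat(p["rotation"]).inv().apply(np.atleast_2d(X)-np.array(p["eye"]))
    return c[:,:2]/c[:,2:]*f+[p["cx"],p["cy"]]
A=0.314
def panel(s,y,n): return [-145+s*np.cos(A)-n*np.sin(A),y,40+s*np.sin(A)+n*np.cos(A)]
def world(v,X): return R.from_euler("z",v[2]).apply(np.atleast_2d(X))+[v[0],v[1],0]
if __name__=="__main__":
    # blobs: switches then knobs (dark pixel centroids near the hand-picked positions)
    mod=[panel(85,y,5) for y in(50,0,-50)]+[panel(35,y,8) for y in(0,-50)]
    cor=[[-145,80,40],[-145,-80,40]]+[[66+a*72.5,b*72.5,95] for a,b in((-1,-1),(1,-1),(1,1))]
    pick={"top":([(199,208),(213.5,209),(228.5,209.5),(213,223.5),(228,224)],[(190.3,232.5),(237,234.5),(238,195.5),(240.8,149),(194.5,147.3)]),
     "side":([(205.3,180.8),(213,187),(221.5,193),(200.3,194),(208.8,201)],[(182.8,191.7),(206.7,212.5),(239.5,184.5),(273.5,173),None])}
    obs=[]
    for n,(b,c) in pick.items():
        g=P[n]["img"].max(2).astype(float)
        for m,(u,v) in zip(mod,b):
            for _ in range(3):
                yy,xx=np.mgrid[0:384,0:512]; w=np.clip(110-g,0,60)*(np.hypot(xx-u,yy-v)<6.5)
                u,v=(w*xx).sum()/w.sum(),(w*yy).sum()/w.sum()
            obs.append((n,m,(u,v),1))
        for m,q in zip(cor,c):
            if q: obs.append((n,m,q,.5))
    def res(x,only=None):
        return np.concatenate([w*(proj(P[n],world(x,m))[0]-q) for n,m,q,w in obs if only in(None,n)])
    for o in("top","side",None):
        s=least_squares(res,[450,60,0],args=(o,),loss="soft_l1",x_scale=[10,10,.1]);print(o,s.x.round(3))
        print(res(s.x,o).reshape(-1,2).round(1).tolist())
    np.save("pose.npy",s.x)
    for y in(50,0,-50): print(world(s.x,panel(94,y,11)).round(1))
    p=P["side"]
    # beaker base centre from side/top: fit x,y using the cover (top 187) and base
E
python3 fit.py
python3 - <<'E'
import sys;sys.path.insert(0,".")
from fit import *
v=np.load("pose.npy")
f=lambda n,q,z:(lambda d,e:e+d*(z-e[2])/d[2])(R.from_quat(P[n]["rotation"]).apply([(q[0]-P[n]["cx"])/(192/np.tan(np.radians(P[n]["fov_y"])/2)),(q[1]-P[n]["cy"])/(192/np.tan(np.radians(P[n]["fov_y"])/2)),1]),np.array(P[n]["eye"]))
for n,q in(("top",(210.7,159.5)),("side",(246,144))):
    print("beaker in stirrer frame",R.from_euler("z",-v[2]).apply(f(n,q,187)-[v[0],v[1],0]).round(1))
E
```

```text
top [ 5.35492e+02  1.37547e+02 -8.80000e-02]
[[0.1, 0.0], [0.3, 0.0], [0.3, 0.2], [0.4, -0.1], [-0.3, 0.5], [-0.4, -0.4], [-0.3, 0.0], [-1.1, -2.0], [-1.1, 0.1], [0.7, -0.2]]
side [ 5.35485e+02  1.34735e+02 -8.70000e-02]
[[0.4, 0.2], [0.0, 0.1], [-0.0, -0.0], [0.3, -0.0], [-0.0, -0.1], [-0.7, 0.1], [-0.7, 0.2], [-0.2, -0.2], [0.2, -0.9]]
None [ 5.35831e+02  1.36616e+02 -8.80000e-02]
[[0.4, -0.1], [0.6, -0.1], [0.6, 0.1], [0.7, -0.2], [0.0, 0.4], [-0.3, -0.4], [-0.2, -0.1], [-1.0, -2.1], [-1.0, 0.0], [0.8, -0.2], [0.1, -0.0], [-0.2, -0.2], [-0.3, -0.3], [0.0, -0.3], [-0.3, -0.3], [-0.8, -0.0], [-0.9, 0.1], [-0.4, -0.3], [0.0, -1.0]]
[[481.4 191.6  79.5]]
[[477.1 141.8  79.5]]
[[472.7  92.   79.5]]
beaker in stirrer frame [ 74.7   5.9 187. ]
beaker in stirrer frame [ 76.6   1.8 187. ]
```

```bash
cat > h.py <<'E'
from fit import *
from bench import r,claw,status,eyes
v=np.load("pose.npy"); T=0.1
S=R.from_euler("z",v[2])
def quat():
    z=np.array([np.sin(T),0,-np.cos(T)]);best=None
    for sg in(1,-1):
        x=sg*np.array([np.cos(T),0,np.sin(T)])
        q=(S*R.from_matrix(np.c_[x,np.cross(z,x),z])).as_quat()
        j=r.solve_ik(tgt(50,120),q)
        if j is None: continue
        c=abs(np.array(j)[5]); print(sg,np.round(j,2))
        if best is None or c<best[0]: best=(c,q)
    return best[1]
def tgt(y,h): # TCP over the far half, h mm above the off-state face
    p=world(v,panel(92.5,y,11))[0]; return p+[0,0,h]
E
python3 - <<'E'
from h import *
claw.set_gripper(0)
q=quat(); r.move_to(tgt(50,110),q); r.servo_line(tgt(50,12),vel=120)
s=status.get_state();print(s["t"],np.round(s["position"],1),np.round(s["force"],2),s["width"],tgt(50,0))
ims=[]
for n,(r0,c0) in(("top",(170,160)),("side",(130,160))):
    p=eyes.read_camera(n); print(n,proj(p,s["position"]),proj(p,tgt(50,0)))
    ims.append(cv2.resize(p["img"][r0:r0+100,c0:c0+100,::-1],(400,400),interpolation=cv2.INTER_CUBIC))
cv2.imwrite("pics/above.png",np.hstack(ims))
E
```

```text
1 [ 0.36 -0.07  2.04 -0.05  1.07  2.04]
-1 [ 0.36 -0.07  2.04 -0.05  1.07 -1.1 ]
5.0833 [480.7 192.1  91.7] [0.2  0.31 0.32] 0.6404186880372081 [480.01264429 191.70621196  79.03222353]
top [[197.97546352 205.43632869]] [[198.70124177 206.11825814]]
side [[205.81415372 174.6715982 ]] [[205.94715001 177.97455961]]
```

View pics/above.png

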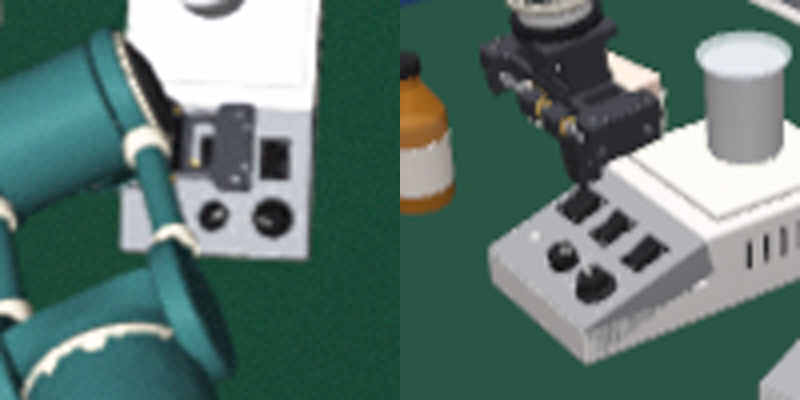

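The side view shows the narrow fingertip at about crop (585,188), right above the far half of the power rocker and clear of the beaker. Pressing the power switch now.

```bash
sed -i 's/panel(92.5,y,11)/panel(94,y,11)/' h.py
cat >> h.py <<'E'
def press(y,F=12):
    r.servo_line(tgt(y,10),vel=100)
    r.servo_line(tgt(y,4),vel=40,max_force=8)
    hit=r.servo_line(tgt(y,-11),vel=8,max_force=F)
    s=status.get_state();print(y,hit,round(s["t"],2),"tip rel. target",np.round(s["position"]-tgt(y,0),1),"F",np.round(s["force"],1))
    r.servo_line(tgt(y,20),vel=80)
E
python3 - <<'E'
from h import *
press(50)
p=eyes.read_camera("side")
cv2.imwrite("pics/p1.png",cv2.resize(p["img"][160:220,175:245,::-1],(700,600),interpolation=cv2.INTER_CUBIC))
E
```

```text
50 True 7.08 tip rel. target [ 1.9  0.3 -5.6] F [-3.5 -1.   9.2]
```

View pics/p1.png

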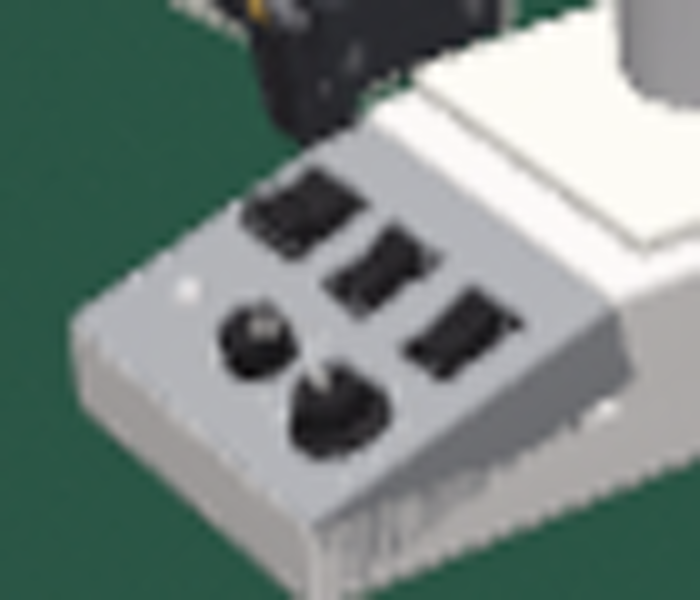

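The power rocker's far corner at about (365,205) no longer stands proud like those of the other two. I'll confirm with a stepped re-press, logging force against depth.

```bash
cat >> h.py <<'E'
def probe(y,F=14):
    r.servo_line(tgt(y,10),vel=100); r.servo_line(tgt(y,3),vel=60,max_force=8)
    f0=np.array(status.get_state()["force"])
    for h in np.arange(2,-9.1,-1):
        r.servo_line(tgt(y,h),vel=12,max_force=8)
        s=status.get_state();f=np.linalg.norm(s["force"]-f0);d=s["position"]-tgt(y,0)
        print(h,np.round(d,1),round(f,1))
        if f>F: break
    r.servo_line(tgt(y,20),vel=80); print(status.get_state()["t"])
E
python3 -c "
from h import *
probe(50)"
```

```text
2.0 [0.1 0.  2.1] 0.5
1.0 [0. 0. 1.] 0.6
0.0 [-0.1 -0.  -0.1] 1.1
-1.0 [-0.1 -0.  -1.1] 1.0
-2.0 [-0.1 -0.  -2.1] 1.2
-3.0 [-0.1 -0.  -3.1] 1.3
-4.0 [ 0.2  0.  -3.8] 2.4
-5.0 [ 0.5  0.1 -4.5] 5.0
-6.0 [ 0.6  0.1 -5.2] 8.0
-7.0 [ 0.8  0.1 -5.8] 10.5
-8.0 [ 1.1  0.1 -6.4] 13.9
-9.0 [ 1.2  0.  -7. ] 16.4
11.6333
```

Contact comes at −3.4 mm, then rises along the mount spring's 4.5 N/mm with no give, so power is fully on. Next is stir, with the same check.

```bash
python3 -c "
from h import *
press(0,14); probe(0,10)"
```

```text
0 True 14.02 tip rel. target [ 2.1  0.2 -6.1] F [-4.6  0.  10.7]
2.0 [0.1 0.  2.1] 1.5
1.0 [-0.  0.  1.] 0.6
0.0 [-0.1 -0.  -0.1] 0.9
-1.0 [-0.1 -0.  -1.1] 1.1
-2.0 [-0.1 -0.  -2.1] 1.5
-3.0 [-0.1 -0.  -3.1] 1.2
-4.0 [ 0.2  0.  -3.8] 2.5
-5.0 [ 0.4  0.  -4.5] 5.2
-6.0 [ 0.7  0.  -5.2] 8.1
-7.0 [ 0.9  0.  -5.8] 10.1
18.0083
```

Stir shows the same signature, so it is on. Heat next, then retreat and look.

Run:
```python
from h import *
press(-50,14); probe(-50,10)
r.servo_line(tgt(-50,150),vel=150)
s=status.get_state();print(s["t"],np.round(s["force"],1))
p=eyes.read_camera("side")
cv2.imwrite("pics/end.png",cv2.resize(p["img"][110:260,170:370,::-1],(800,600),interpolation=cv2.INTER_CUBIC))
```

```text
-50 True 20.4 tip rel. target [ 2.2  0.1 -6.2] F [-4.8 -0.5 11.6]
2.0 [0.1 0.  2.1] 0.9
1.0 [ 0. -0.  1.] 1.5
0.0 [-0.1 -0.  -0.1] 1.4
-1.0 [-0.1 -0.  -1.1] 0.8
-2.0 [-0.1 -0.  -2.1] 1.2
-3.0 [-0.1  0.  -3.1] 2.4
-4.0 [ 0.2  0.  -3.8] 2.9
-5.0 [ 0.4  0.  -4.5] 5.2
-6.0 [ 0.7  0.  -5.2] 9.0
-7.0 [ 0.9  0.  -5.9] 11.5
24.3917
25.4083 [-0.3 -0.   0.1]
```

View pics/end.png

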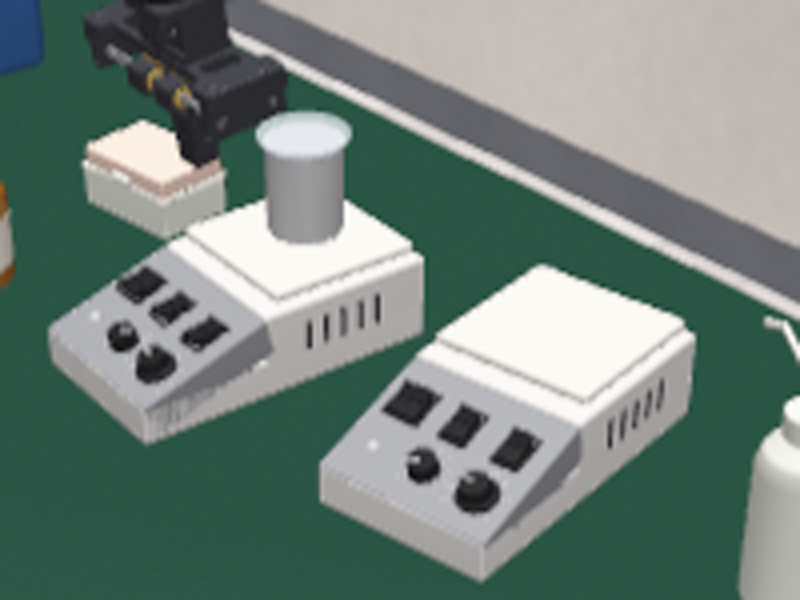

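The three busy rockers at about (140,285), (172,307) and (205,332) are all rocked over. The knobs, beaker and idle stirrer look unchanged, and the arm is clear.

```bash
python3 -c "
from bench import r
print(r.sign_off())"
```

```text
the job is handed in; nothing more can be done
None
```

I pressed the busy stirrer's power, stir and heat switches on in that order, confirmed each with a second force-and-depth press, and handed the job in after about 25 of the 42 s; no verdict came back. The last picture shows the knobs, beaker and idle stirrer unchanged.

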